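# Put the check weight on the paint-mixing scale

### The job

The mixing scale is due for its check: swing the latch lever of the weight case fully clear of the lid, open the lid right up so that it stays standing, then take the middle-sized of the three weights and set it down gently, upright, in the middle of the scale's small round pan. Leave the case open with its latch clear, and leave everything else where it stands.

Things in the scene. Friction and masses are not known exactly. Their poses are not given: they have to be found in the camera images.
- case: Black weight case, fixed. Open box 140 (x) x 260 (y) x 80 (z) mm, walls and floor 5 mm; origin at the centre of its underside; -x is its front (to the robot). Floor ribs 19 mm high at y = -37.5 and 37.5 mm make three bays, one weight in each, near x = 0, y = -75, 0, 75 mm. The latch ledge sticks out 34 mm from the front at y = -75 mm, 44 mm wide, as high as the box.
- latch (a joint): Steel latch lever turning about a vertical pin on the case's ledge. 0: it points to the case's +x, over the lid's front edge (3 mm above the lid), holding the lid shut. Starts at -0.25 to 0.3 rad; grows as it swings clockwise seen from above, to the case's -y side; stops at 2.2. Clear of the lid from about 1.45 rad. Stays where it is left.
- latch_pivot (a point): The latch's pin, at the lever's underside: in the case's frame (-86, -75, 91.5) mm. The lever is 14 mm wide and 8 mm thick.
- latch_tab (a point): Top of the upright round steel tab (12 mm diameter, 30 mm tall above the lever) near the lever's tip, 53 mm from the pin; its top is 129.5 mm above the bench.
- lid (a joint): Grey lid, 140 x 260 x 8 mm, hinged along the case's far (+x) rim. 0: shut; grows as it opens upward and away from the robot; 1.57 is vertical; stops at 1.8 rad. A stiff hinge: it stays where it is left (about 4 N at the handle to lift it).
- lid_hinge (a point): Point on the lid's hinge axis, midway along it: in the case's frame (70, 0, 80.5) mm. The axis runs along the case's y.
- lid_handle (a point): Middle of the bar handle on the lid: a round steel bar, 90 mm long along the case's y, its axis 35 mm above the lid's top face; with the lid shut at (-40, 30, 123.5) mm in the case's frame (30 mm behind the lid's front edge).
- weight_mid: The middle-sized check weight (200 g), plain steel: round body 33 mm in diameter and 29 mm high, narrow neck 14 mm, then a knob 20 mm in diameter from 40 to 51 mm (the top). Origin at the centre of its underside, z up. Stands on the case's floor in one of the three bays.
- weight_large: The largest weight (500 g): same shape, body 44 mm in diameter and 38 mm high, knob 24 mm, 62 mm tall. In another bay; not needed.
- weight_small: The smallest weight (100 g): same shape, body 26 mm in diameter and 22 mm high, knob 16 mm, 39 mm tall. In the third bay; not needed.
- scale: White mixing scale, fixed to the bench: base 200 (x) x 180 (y) mm, top 48 mm high, origin at the centre of its underside. At its back a column carries a black read-out 120 mm wide (y) and 25 mm deep centred at x = +85 mm, from 175 to 235 mm high.
- pan (a point): Centre of the top face of the scale's steel pan, a disc 80 mm in diameter, 78 mm above the bench, raised on a thin stem over the base (20 mm in front of the base's centre).
- tin_near: Paint tin 86 mm in diameter, 92 mm high, standing beside the case's +y end. Bystander; origin under its centre.
- tin_back: Paint tin 96 mm in diameter, 110 mm high, at the back of the bench. Bystander; origin under its centre.
- tinter: Small white bottle 36 mm in diameter, 100 mm high, in front of the case. Bystander; origin under its centre.
- cup: Empty white mixing cup, 70 mm wide at the rim, 75 mm high, in front of the scale. Bystander; origin under its centre.
- opener: Screwdriver 180 mm long lying on the bench behind the scale. Bystander; origin under its middle.
- tape: Roll of tape 90 mm in diameter, 24 mm high, lying at the right. Bystander; origin under its centre.

How it is judged:
On the way, in this order (a step that is already met when the one before it is completed fails the run):
1. the latch lever is swung clear of the lid (1.45 rad or more) while the lid is still shut (value of joint latch above 1.45 rad and value of joint lid below 0.15 rad), for 0.2 s.
2. the lid is opened to 1.35 rad or more (value of joint lid above 1.35 rad), for 0.2 s.
At the end, for the whole second after the job is handed in: The middle-sized weight stands upright (within 0.1 rad) and at rest on the pan, its centre within 20 mm of the pan's centre; the lid stays open (1.3 rad or more) and the latch lever clear (1.4 rad or more) (horizontal distance between weight_mid and pan below 0.02 m and z of weight_mid in the frame of pan between -0.005 and 0.005 m and angle between weight_mid's own z axis and vertical below 0.1 rad and linear speed of weight_mid below 0.02 m/s and value of joint lid above 1.3 rad and value of joint latch above 1.4 rad); the robot touches nothing.
It fails at once if any of the other weights or bystanders moved more than 30 mm or tipped over (distance of any of weight_large, weight_small, tin_near, tin_back, tinter, cup, opener, tape from where it was at the start of the episode above 0.03 m or angle between any of weight_large, weight_small, tin_near, tin_back, tinter, cup, tape's own z axis and vertical above 0.5 rad).
It fails at once if the weight dropped onto the pan (faster than 0.3 m/s within 20 mm of it) or rammed onto the scale (contact force over 45 N) (contact force between weight_mid and scale above 45 N or (horizontal distance between weight_mid and pan below 0.045 m and z of weight_mid in the frame of pan between -0.01 and 0.02 m and linear speed of weight_mid above 0.3 m/s)).
It also fails if it takes over 72 s, if anything falls off the work surface, if the arm or the gripper's body presses on something with over 40 N, if the wrist force passes 120 N, or if a joint passes its speed limit or range.

### The arm

A 6-joint arm with a two-finger parallel gripper is mounted at the origin on the work surface. World frame = base frame: x ahead of the robot, y to its left, z up, the work surface at z = 0. Lengths are in m, angles in rad, forces in N, time in s.
With the tool pointing down it reaches from about 0.35 to 0.875 m from the base axis. Payload 4.2 kg.
Tool frame: the origin (TCP) lies on the centre line of the jaws, within the pads' length; the fingertips stand 14 mm ahead of it and the grasp point (between the pads) lies 5 mm behind it; z points along the fingers, y is the line along which they close (so a half turn about z gives the same grasp; the last joint's range is limited). The gripper opens to 87 mm and grips with 3 to 60 N. Pads are 19 mm wide; open, the fingers measure 117 mm over their backs; the gripper's body (75 mm by 190 mm) begins 51 mm behind the grasp point.
Start: joints at [1.558, 0.385, 0.008, 0, -1.194, -0.259], TCP at [0.168, 0.602, 0.237] pointing down, gripper open.
Joint ranges: [-3.14, 3.14], [-1.21, 2.06], [-1.07, 1.41], [-3.16, 2.05], [-2.99, -0.16], [-3.1, 3.1]. Speed limits (rad/s): [2.79, 2.79, 3.14, 3.14, 3.14, 3.14].

### API

Orientations are given as a unit quaternion [x, y, z, w].
In Python, from rig import manip, camera, get_calibration, models gives the robot as it stands.
- The arm moves only by the tool jog_arm, never from a script. Its argument "deltas" is a list of rows, each an object of numbers: "jaw": the opening, from -1 (shut) to 1 (fully open); "x", "y", "z": the shift along the tool's x, y, z in units of 12 cm (1.0 is 12 cm); "ax", "ay", "az": the turn, a rotation vector about the tool's x, y, z in units of 45 degrees (1.0 is 45 degrees). A call has 1 to 8 rows; each row is the pose to reach, as a shift and turn from the pose commanded when the call began, along the tool's axes at that moment; what a row does not reach only later rows make up. A row lasts 1/10 s, in which the tool goes at most 50 mm and 8.59 degrees, less where a joint would pass 70% of its speed; a pose out of reach is approached as far as the arm can. A call with a number of a shift or a turn outside -1 to 1 is refused whole. A call with a gripper value outside its range is refused whole. The fingers move at their own pace and stop on an object; the grip force is fixed at half the most. Time passes only in rows, so rows that repeat a pose let the fingers close. It gives the time, the measured TCP pose, the force, the opening and the grip force at its end, in the units of the state.
- manip.state(): the state, without advancing time (a new reading comes with each control period).
- camera(name): name is "scene" or "side" or "wrist"; returns the picture (480x640x3 uint8, blue, green, red); there is no depth.
- get_calibration(name): a dict with "camera_matrix" (3x3 intrinsics, pixels), "camera_from_world" (4x4, takes a point from world to camera coordinates). Camera axes: x right, y down, z forward; pixel columns grow to the right and rows downward; lengths in m; the calibration is good to about 2 mm. A picture is of the moment at which its call begins: read the wrist's pose just before it. get_calibration takes no time and is no camera call; for the wrist camera it gives the pose at the moment of the call.
- manip.close_job(): hands the job in; it is judged then, once.
Trained networks look in the newest picture that a camera, given by its name, has taken for a name from the list of things; names that differ only in an ending like _2 or _b are one class to them, and where a whole thing is asked for, a point or a joint stands for the part that bears it (a point fixed in the world has none). Each returns a list of dicts, best first, with "p" (0 to 1); they miss things now and then, are a little off and sometimes report something else, mostly with a low value. They report only what shows in the picture. A call takes as long as a camera call.
- models.look_for(camera, query): "at" ([column, row] in pixels, amid what is visible of it).
- models.mark_of(camera, query): "at" ([column, row] in pixels: a listed point, or the origin of a listed thing).
The state is a dict: "clock": time; "joint_positions": joint angles; "joint_vel": joint speeds; "joint_torque": joint torques, N m; "ee_pos": TCP position; "orientation": TCP orientation; "contact_force": force on the tool from outside, world axes, zero at the start; "moment": the same for the moment, N m; "finger_gap": opening from 0.0 (shut) to 1.0 (fully open); "finger_force": force on a finger pad.
Only numpy, scipy, OpenCV 4.12 (cv2) and the standard library are available. Lean on these libraries where they do the work, as an engineer would, in place of code of your own. Each camera call takes 0.05 s, during which the arm holds its last target. There are 200 camera calls.

## Working session

There is one attempt and no reset: what is moved stays moved. The work goes in short steps, Python scripts to look and compute and a tool call to move; the robot and the scene stay as the last step left them, time stands still between calls to the robot, and variables do not carry over. Pictures are saved under pics/ and viewed, at most 10 in all, crops included, and the job is handed in when it is done.

Besides the shell and the picture viewer there is one more tool, called after "Emit:" by a JSON object that holds its "method" and its "body". jog_arm: Moves the arm, as the interface text tells. Shifts and turns lie within -1 to 1; 1 stands for 12 cm of shift or 45 degrees of turn. Its arguments: {"type":"object","properties":{"deltas":{"type":"array","items":{"type":"object","properties":{"jaw":{"type":"number"},"x":{"type":"number"},"y":{"type":"number"},"z":{"type":"number"},"ax":{"type":"number"},"ay":{"type":"number"},"az":{"type":"number"}}}}},"required":["deltas"]}

```bash
ls; mkdir -p pics
cat > h.py <<'E'
import numpy as np, cv2
from rig import manip, camera, get_calibration, models
from scipy.spatial.transform import Rotation as R
def ray(cam,uv,c=None):
    c=c or get_calibration(cam); K=np.array(c["camera_matrix"]); T=np.array(c["camera_from_world"])
    d=T[:3,:3].T@np.linalg.solve(K,[uv[0],uv[1],1]); return -T[:3,:3].T@T[:3,3], d/np.linalg.norm(d)
def atz(cam,uv,z,c=None):
    o,d=ray(cam,uv,c); return o+d*(z-o[2])/d[2]
def tri(rays):
    A=0;b=0
    for o,d in rays:
        P=np.eye(3)-np.outer(d,d);A=A+P;b=b+P@o
    p=np.linalg.solve(A,b); return p,[float(np.linalg.norm((np.eye(3)-np.outer(d,d))@(p-o))) for o,d in rays]
def proj(cam,p,c=None):
    c=c or get_calibration(cam);T=np.array(c["camera_from_world"]);q=np.array(c["camera_matrix"])@(T[:3,:3]@p+T[:3,3]);return q[:2]/q[2]
def move(p,rv=None):
    "tool-frame units for a world target p"
    s=manip.state(); r=R.from_quat(s["orientation"]); return r.inv().apply(np.array(p)-s["ee_pos"])/0.12
E
cat > a.py <<'E'
from h import *
np.set_printoptions(precision=4,suppress=True)
s=manip.state();print(s["clock"],s["ee_pos"],s["orientation"],s["finger_gap"]);print(R.from_quat(s["orientation"]).as_matrix())
ims=[camera(c) for c in("scene","side","wrist")]
for n,i in zip("abc",ims): cv2.imwrite(f"pics/{n}.png",i)
cv2.imwrite("pics/ab.png",cv2.resize(np.hstack(ims[:2]),(800,300)))
for q in ["latch_pivot","latch_tab","lid_hinge","lid_handle","pan","case","scale","tinter","tin_near","cup"]:
    out={};rs=[]
    for c in("scene","side"):
        m=models.mark_of(c,q)[:1]
        if m: out[c]=(np.round(m[0]["at"],1).tolist(),round(m[0]["p"],2)); rs.append(ray(c,m[0]["at"]))
    print(q,out,tri(rs) if len(rs)>1 else "")
E
python3 a.py
```

```text
pics
0.0 [0.1676 0.6015 0.2354] [ 0.9908 -0.1356 -0.0001  0.0011] 1.002583763719119
[[ 0.9632 -0.2687 -0.0005]
 [-0.2687 -0.9632 -0.0022]
 [ 0.0001  0.0022 -1.    ]]
latch_pivot {'scene': ([298.8, 174.6], 0.72), 'side': ([301.6, 381.4], 0.61)} (array([ 0.427 , -0.26  ,  0.0014]), [0.04654795832474607, 0.04654795832474603])
latch_tab {'scene': ([241.3, 148.3], 0.73), 'side': ([322.2, 355.2], 0.58)} (array([ 0.5034, -0.3174,  0.1263]), [0.0034367423483321513, 0.003436742348332287])
lid_hinge {'scene': ([239.0, 198.2], 0.79), 'side': ([349.1, 327.5], 0.8)} (array([ 0.59  , -0.2353,  0.069 ]), [0.0006436263664251037, 0.000643626366424937])
lid_handle {'scene': ([271.3, 164.4], 0.81), 'side': ([295.3, 322.1], 0.97)} (array([ 0.4804, -0.2246,  0.1218]), [0.006009642208883406, 0.006009642208883461])
pan {'scene': ([398.3, 311.3], 0.58), 'side': ([270.4, 189.6], 0.93)} (array([0.5501, 0.2487, 0.0761]), [0.0015956268951190233, 0.0015956268951188544])
case {'scene': ([256.8, 199.2], 0.73), 'side': ([322.8, 357.0], 0.89)} (array([ 0.5268, -0.2488,  0.0047]), [0.00025813077629522105, 0.0002581307762953385])
scale {'scene': ([385.6, 329.0], 0.77), 'side': ([277.7, 211.7], 0.85)} (array([ 0.5641,  0.2377, -0.0006]), [0.0009744416202082083, 0.0009744416202082326])
tinter {'scene': ([300.5, 175.2], 0.87), 'side': ([258.1, 366.4], 0.98)} (array([ 0.3865, -0.2293,  0.0102]), [0.0007760833036713129, 0.0007760833036713575])
tin_near {'scene': ([311.8, 249.9], 0.82), 'side': ([295.5, 282.0], 0.96)} (array([ 0.5348, -0.0279,  0.0058]), [0.0012157447750325526, 0.0012157447750323674])
cup {'scene': ([450.3, 303.2], 0.88), 'side': ([217.1, 208.4], 0.62)} (array([0.4077, 0.2987, 0.0047]), [0.0015465360954882148, 0.0015465360954881775])
```

View pics/a.png

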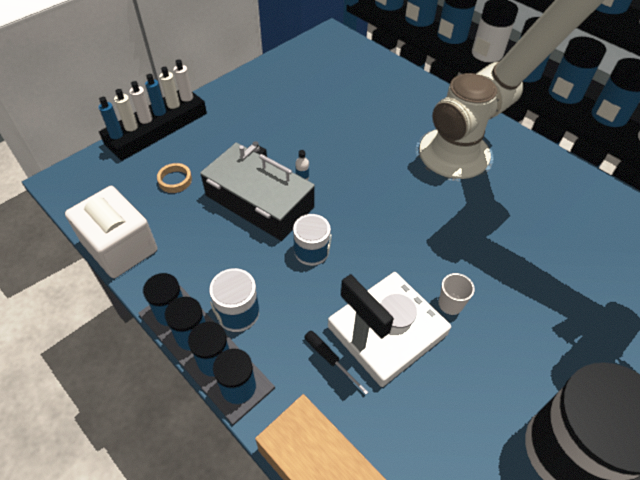

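View pics/b.png

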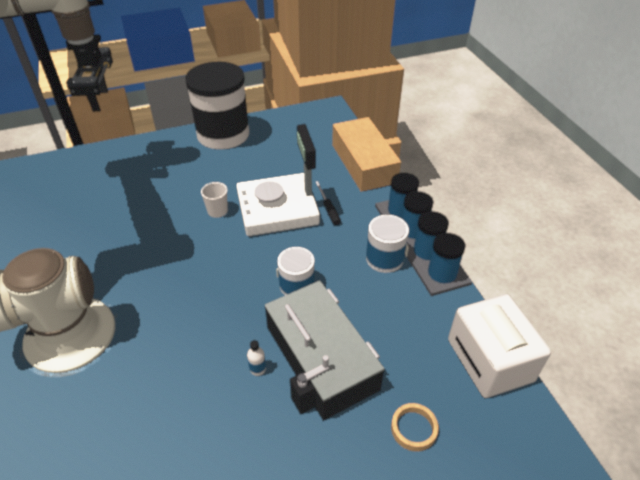

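The scene view shows the case at about (257,190) with the latch tab at (241,150), handle at (275,168), tinter at (302,162) and scale at (390,325). The side view agrees: case (325,350), latch (312,375), handle (297,322), pan (268,190).

```bash
cat > b.py <<'E'
from h import *
np.set_printoptions(precision=4,suppress=True)
s=manip.state();r=R.from_quat(s["orientation"]).as_matrix()
c=get_calibration("wrist");T=np.array(c["camera_from_world"]);print(np.array(c["camera_matrix"])[0])
print("cam in tool",r.T@(-T[:3,:3].T@T[:3,3]-s["ee_pos"]));print("cam axes in tool\n",r.T@T[:3,:3].T)
E
python3 b.py
```

```text
[415.0242   0.     326.0338]
cam in tool [ 0.0835  0.001  -0.1485]
cam axes in tool
 [[-0.0001 -0.9531 -0.3027]
 [ 1.     -0.     -0.0003]
 [ 0.0003 -0.3027  0.9531]]
```

Emit:
{"method": "jog_arm", "body": {"deltas": [{"x": 0.93,"y": 0.75,"z": -0.33},{"x": 0.93,"y": 0.75,"z": -0.33},{"x": 0.93,"y": 0.75,"z": -0.33},{"x": 0.93,"y": 0.75,"z": -0.33}]}}

```text
validation failed for argument at $.de...
```

Emit:
{"method": "jog_arm", "body": {"deltas": [{"x": 0.93,"y": 0.75,"z": -0.33},{"x": 0.93,"y": 0.75,"z": -0.33},{"x": 0.93,"y": 0.75,"z": -0.33},{"x": 0.93,"y": 0.75,"z": -0.33}]}}

```text
validation failed for argument at $.de...
```

Emit:
{"method": "jog_arm", "body": {"deltas": [{"x": 0.93,"y": 0.75,"z": -0.33,"ax": 0,"ay": 0,"az": 0,"jaw": 0},{"x": 0.93,"y": 0.75,"z": -0.33,"ax": 0,"ay": 0,"az": 0,"jaw": 0},{"x": 0.93,"y": 0.75,"z": -0.33,"ax": 0,"ay": 0,"az": 0,"jaw": 0},{"x": 0.93,"y": 0.75,"z": -0.33,"ax": 0,"ay": 0,"az": 0,"jaw": 0}]}}

```text
clock: 1.55
ee_pos: [0.2536, 0.4825, 0.2791]
orientation: [0.991, -0.137, 0.001, -0.002]
contact_force: [-1.3, 1.5, 0.9]
finger_gap: 0.719
finger_force: 0.0
```

Emit:
{"method": "jog_arm", "body": {"deltas": [{"x": 0.93,"y": 0.75,"z": -0.33,"ax": 0,"ay": 0,"az": 0,"jaw": -0.5},{"x": 0.93,"y": 0.75,"z": -0.33,"ax": 0,"ay": 0,"az": 0,"jaw": -0.5},{"x": 0.93,"y": 0.75,"z": -0.33,"ax": 0,"ay": 0,"az": 0,"jaw": -0.5},{"x": 0.93,"y": 0.75,"z": -0.33,"ax": 0,"ay": 0,"az": 0,"jaw": -0.5}]}}

```text
clock: 1.95
ee_pos: [0.3367, 0.3662, 0.3182]
orientation: [0.99, -0.138, 0.001, -0.002]
contact_force: [0.8, 0.8, 0.2]
finger_gap: 0.355
finger_force: 0.0
```

Emit:
{"method": "jog_arm", "body": {"deltas": [{"x": 0.93,"y": 0.75,"z": -0.33,"ax": 0,"ay": 0,"az": 0,"jaw": -0.5},{"x": 0.93,"y": 0.75,"z": -0.33,"ax": 0,"ay": 0,"az": 0,"jaw": -0.5},{"x": 0.93,"y": 0.75,"z": -0.33,"ax": 0,"ay": 0,"az": 0,"jaw": -0.5},{"x": 0.93,"y": 0.75,"z": -0.33,"ax": 0,"ay": 0,"az": 0,"jaw": -0.5}]}}

```text
clock: 2.35
ee_pos: [0.4203, 0.2497, 0.3572]
orientation: [0.99, -0.138, 0.001, -0.001]
contact_force: [-0.1, 1.2, 0.4]
finger_gap: 0.255
finger_force: 0.0
```

Emit:
{"method": "jog_arm", "body": {"deltas": [{"x": 0.24,"y": 1,"z": 0,"ax": 0,"ay": 0,"az": 0,"jaw": -0.5},{"x": 0.24,"y": 1,"z": 0,"ax": 0,"ay": 0,"az": 0,"jaw": -0.5},{"x": 0.24,"y": 1,"z": 0,"ax": 0,"ay": 0,"az": 0,"jaw": -0.5},{"x": 0.24,"y": 1,"z": 0,"ax": 0,"ay": 0,"az": 0,"jaw": -0.5}]}}

```text
clock: 2.75
ee_pos: [0.4127, 0.1274, 0.3554]
orientation: [0.991, -0.137, 0.0, -0.0]
contact_force: [-0.1, 1.0, -0.0]
finger_gap: 0.251
finger_force: 0.0
```

Emit:
{"method": "jog_arm", "body": {"deltas": [{"x": 0.24,"y": 1,"z": 0,"ax": 0,"ay": 0,"az": 0,"jaw": -0.5},{"x": 0.24,"y": 1,"z": 0,"ax": 0,"ay": 0,"az": 0,"jaw": -0.5},{"x": 0.24,"y": 1,"z": 0,"ax": 0,"ay": 0,"az": 0,"jaw": -0.5},{"x": 0.24,"y": 1,"z": 0,"ax": 0,"ay": 0,"az": 0,"jaw": -0.5}]}}

```text
clock: 3.15
ee_pos: [0.4088, 0.0047, 0.3551]
orientation: [0.991, -0.137, -0.0, -0.0]
contact_force: [0.4, 0.2, 0.3]
finger_gap: 0.249
finger_force: 0.0
```

Emit:
{"method": "jog_arm", "body": {"deltas": [{"x": 0.24,"y": 1,"z": 0,"ax": 0,"ay": 0,"az": 0,"jaw": -0.5},{"x": 0.24,"y": 1,"z": 0,"ax": 0,"ay": 0,"az": 0,"jaw": -0.5},{"x": 0.24,"y": 1,"z": 0,"ax": 0,"ay": 0,"az": 0,"jaw": -0.5},{"x": 0.24,"y": 1,"z": 0,"ax": 0,"ay": 0,"az": 0,"jaw": -0.5}]}}

```text
clock: 3.55
ee_pos: [0.4051, -0.1184, 0.3547]
orientation: [0.991, -0.137, -0.001, 0.0]
contact_force: [0.7, -0.3, -0.8]
finger_gap: 0.253
finger_force: 0.0
```

Emit:
{"method": "jog_arm", "body": {"deltas": [{"x": 0,"y": 0.7,"z": 0,"ax": 0,"ay": 0,"az": -0.5,"jaw": -0.5},{"x": 0,"y": 0.7,"z": 0,"ax": 0,"ay": 0,"az": -0.5,"jaw": -0.5},{"x": 0,"y": 0.7,"z": 0,"ax": 0,"ay": 0,"az": -0.5,"jaw": -0.5},{"x": 0,"y": 0.7,"z": 0,"ax": 0,"ay": 0,"az": -0.5,"jaw": -0.5},{"x": 0,"y": 0.7,"z": 0,"ax": 0,"ay": 0,"az": -0.5,"jaw": -0.5}]}}

```text
clock: 4.05
ee_pos: [0.3827, -0.1976, 0.355]
orientation: [0.998, 0.06, -0.0, -0.0]
contact_force: [-0.1, 0.3, -0.0]
finger_gap: 0.249
finger_force: 0.0
```

```bash
cat > m.py <<'E'
from h import *; import sys, json, os
np.set_printoptions(precision=4,suppress=True)
qs=sys.argv[2].split(",")
D=json.load(open("rays.json")) if os.path.exists("rays.json") else {}
s=manip.state();print(s["ee_pos"],s["orientation"],s["joint_positions"])
c=get_calibration("wrist"); cv2.imwrite("pics/%s.png"%sys.argv[1],camera("wrist"))
for q in qs:
    m=models.mark_of("wrist",q)
    if not m: print(q,"none");continue
    m=m[0]; o,d=ray("wrist",m["at"],c); D.setdefault(q,[]).append([o.tolist(),d.tolist()])
    t=tri([(np.array(a),np.array(b)) for a,b in D[q]]) if len(D[q])>1 else ""
    print(q,np.round(m["at"],1),round(m["p"],2),t)
json.dump(D,open("rays.json","w"))
E
rm -f rays.json; python3 m.py w1 latch_pivot,latch_tab,lid_hinge,lid_handle,case
```

```text
[ 0.3827 -0.1976  0.355 ] [ 0.9982  0.0597 -0.0001 -0.0002] [-0.0969 -0.0257 -0.2111 -0.0004 -1.3857  1.7872]
latch_pivot [475.7 139.1] 0.68 
latch_tab [491.5  76.2] 0.9 
lid_hinge [471.2 141. ] 0.3 
lid_handle [364.9  97.1] 0.7 
case [383.   60.1] 0.79
```

Emit:
{"method": "jog_arm", "body": {"deltas": [{"x": -0.1,"y": 0.9,"z": 0.3,"ax": 0,"ay": 0,"az": 0,"jaw": -0.5},{"x": -0.1,"y": 0.9,"z": 0.3,"ax": 0,"ay": 0,"az": 0,"jaw": -0.5},{"x": -0.1,"y": 0.9,"z": 0.3,"ax": 0,"ay": 0,"az": 0,"jaw": -0.5},{"x": -0.1,"y": 0.9,"z": 0.3,"ax": 0,"ay": 0,"az": 0,"jaw": -0.5}]}}

```text
clock: 4.75
ee_pos: [0.3825, -0.3086, 0.3178]
orientation: [0.998, 0.059, -0.001, -0.001]
contact_force: [0.0, 0.1, 0.4]
finger_gap: 0.248
finger_force: 0.0
```

```bash
python3 m.py w2 latch_pivot,latch_tab,lid_hinge,lid_handle,case
```

```text
[ 0.3825 -0.3086  0.3178] [ 0.9983  0.0587 -0.0015 -0.0007] [-0.3478  0.1049 -0.1641 -0.0001 -1.3051  2.0362]
latch_pivot [364.  126.3] 0.61 (array([ 0.4516, -0.3336,  0.0979]), [0.00023946409158053097, 0.00023946409158063728])
latch_tab [366.7  54. ] 0.85 (array([ 0.5054, -0.3256,  0.1245]), [0.00030026646844617816, 0.00030026646844612904])
lid_hinge [279.3  37.7] 0.47 (array([ 0.4727, -0.2721,  0.2809]), [0.01704701453952969, 0.017047014539529705])
lid_handle [228.7  75.2] 0.82 (array([ 0.4771, -0.2213,  0.1195]), [0.0008874034776444448, 0.0008874034776443057])
case [283.5  38.3] 0.71 (array([ 0.5237, -0.2471, -0.01  ]), [0.0016486374524708114, 0.0016486374524707205])
```

View pics/w2.png

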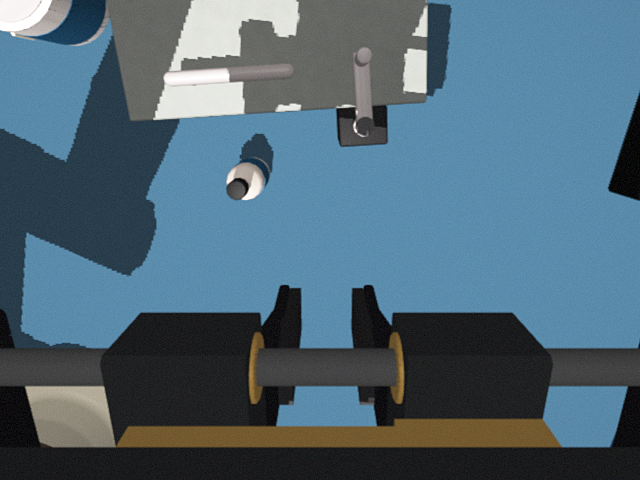

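The wrist picture shows the lid's front edge with the handle bar (165–293, 75), the tab top at (365,54) and the pin at (363,127), plus the tinter at (245,180). All of this agrees with the network marks. The fitted case yaw is about 10.9° and the latch is at about 0.04 rad.

Emit:
{"method": "jog_arm", "body": {"deltas": [{"x": 1.0,"y": 0.26,"z": 0.98,"ax": 0,"ay": 0,"az": -0.04,"jaw": -0.5},{"x": 1.0,"y": 0.26,"z": 0.98,"ax": 0,"ay": 0,"az": -0.04,"jaw": -0.5},{"x": 1.0,"y": 0.26,"z": 0.98,"ax": 0,"ay": 0,"az": -0.04,"jaw": -0.5},{"x": 1.0,"y": 0.26,"z": 0.98,"ax": 0,"ay": 0,"az": -0.04,"jaw": -0.5},{"x": 1.0,"y": 0.26,"z": 0.98,"ax": 0,"ay": 0,"az": -0.04,"jaw": -0.5}]}}

```text
clock: 5.55
ee_pos: [0.5066, -0.3226, 0.1985]
orientation: [0.997, 0.077, -0.002, -0.001]
contact_force: [-0.6, 0.2, 0.2]
finger_gap: 0.251
finger_force: 0.0
```

```bash
cat > r.py <<'E'
from h import *; import sys
np.set_printoptions(precision=4,suppress=True)
s=manip.state();m=R.from_quat(s["orientation"]).as_matrix()
print(s["clock"],s["ee_pos"],"yaw",np.degrees(np.arctan2(m[1,0],m[0,0])),"tilt z",m[:,2])
for a in sys.argv[1:]: print(a,move(eval(a)))
E
python3 r.py "[.505,-.3256,.119]"
python3 - <<'E'
from h import *
i=camera("wrist");cv2.imwrite("pics/w3.png",i)
E
```

```text
5.55 [ 0.5066 -0.3226  0.1985] yaw 8.832229149934285 tilt z [-0.0051  0.002  -1.    ]
[.505,-.3256,.119] [-0.0135  0.0242  0.6625]
```

View pics/w3.png

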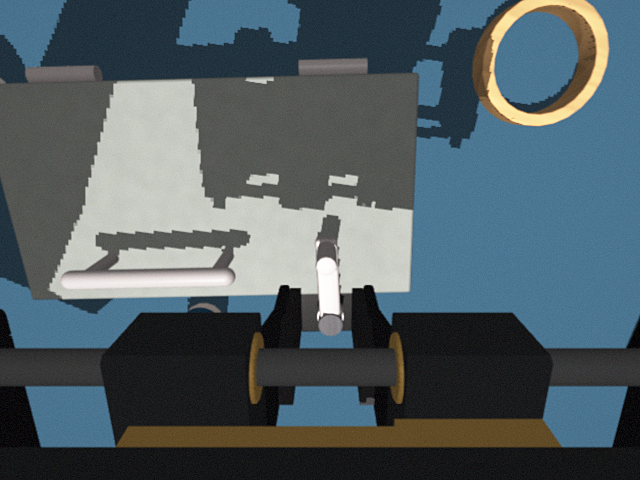

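The tab (326,255) sits centred between the finger gap (300–355), so I can lower the gripper and sweep.

Emit:
{"method": "jog_arm", "body": {"deltas": [{"x": -0.01,"y": 0.02,"z": 0.3,"ax": 0,"ay": 0,"az": 0,"jaw": -0.5},{"x": -0.01,"y": 0.02,"z": 0.66,"ax": 0,"ay": 0,"az": 0,"jaw": -0.5},{"x": -0.01,"y": 0.02,"z": 0.66,"ax": 0,"ay": 0,"az": 0,"jaw": -0.5},{"x": -0.01,"y": 0.02,"z": 0.66,"ax": 0,"ay": 0,"az": 0,"jaw": -0.5}]}}

```text
clock: 6.0
ee_pos: [0.5053, -0.3268, 0.1246]
orientation: [0.997, 0.077, 0.001, 0.001]
contact_force: [0.6, 0.3, 0.5]
finger_gap: 0.246
finger_force: 0.0
```

Emit:
{"method": "jog_arm", "body": {"deltas": [{"x": -0.004,"y": 0.058,"z": 0,"ax": 0,"ay": 0,"az": 0.167,"jaw": -0.5},{"x": -0.015,"y": 0.115,"z": 0,"ax": 0,"ay": 0,"az": 0.333,"jaw": -0.5},{"x": -0.034,"y": 0.171,"z": 0,"ax": 0,"ay": 0,"az": 0.5,"jaw": -0.5},{"x": -0.06,"y": 0.223,"z": 0,"ax": 0,"ay": 0,"az": 0.667,"jaw": -0.5},{"x": -0.092,"y": 0.272,"z": 0,"ax": 0,"ay": 0,"az": 0.833,"jaw": -0.5},{"x": -0.131,"y": 0.315,"z": 0,"ax": 0,"ay": 0,"az": 1.0,"jaw": -0.5},{"x": -0.131,"y": 0.315,"z": 0,"ax": 0,"ay": 0,"az": 1.0,"jaw": -0.5}]}}

```text
clock: 6.7
ee_pos: [0.4964, -0.3675, 0.1265]
orientation: [0.95, -0.311, 0.003, 0.001]
contact_force: [-0.2, 0.3, 0.2]
finger_gap: 0.248
finger_force: 0.0
```

Emit:
{"method": "jog_arm", "body": {"deltas": [{"x": -0.004,"y": 0.058,"z": 0,"ax": 0,"ay": 0,"az": 0.167,"jaw": -0.5},{"x": -0.015,"y": 0.115,"z": 0,"ax": 0,"ay": 0,"az": 0.333,"jaw": -0.5},{"x": -0.034,"y": 0.171,"z": 0,"ax": 0,"ay": 0,"az": 0.5,"jaw": -0.5},{"x": -0.06,"y": 0.223,"z": 0,"ax": 0,"ay": 0,"az": 0.667,"jaw": -0.5},{"x": -0.092,"y": 0.272,"z": 0,"ax": 0,"ay": 0,"az": 0.833,"jaw": -0.5},{"x": -0.131,"y": 0.315,"z": 0,"ax": 0,"ay": 0,"az": 1.0,"jaw": -0.5},{"x": -0.131,"y": 0.315,"z": 0,"ax": 0,"ay": 0,"az": 1.0,"jaw": -0.5}]}}

```text
clock: 7.4
ee_pos: [0.461, -0.3881, 0.1253]
orientation: [0.76, -0.65, 0.002, -0.0]
contact_force: [0.3, 0.1, -0.0]
finger_gap: 0.251
finger_force: 0.0
```

Emit:
{"method": "jog_arm", "body": {"deltas": [{"x": -0.004,"y": 0.062,"z": 0,"ax": 0,"ay": 0,"az": 0.178,"jaw": -0.5},{"x": -0.017,"y": 0.123,"z": 0,"ax": 0,"ay": 0,"az": 0.356,"jaw": -0.5},{"x": -0.022,"y": 0.145,"z": 0,"ax": 0,"ay": 0,"az": 0.42,"jaw": -0.5},{"x": -0.022,"y": 0.145,"z": 0,"ax": 0,"ay": 0,"az": 0.42,"jaw": -0.5},{"x": -0.022,"y": 0.145,"z": 0,"ax": 0,"ay": 0,"az": 0.42,"jaw": -0.5}]}}

```text
clock: 7.9
ee_pos: [0.4435, -0.3877, 0.1237]
orientation: [-0.643, 0.766, -0.001, 0.0]
contact_force: [1.0, -0.1, 1.1]
finger_gap: 0.252
finger_force: 0.4
```

```bash
python3 r.py
```

```text
7.9 [ 0.4435 -0.3877  0.1237] yaw -99.92761990016209 tilt z [ 0.002  -0.0013 -1.    ]
```

Emit:
{"method": "jog_arm", "body": {"deltas": [{"x": 0,"y": 0,"z": -0.3,"ax": 0,"ay": 0,"az": 0,"jaw": -0.5},{"x": 0,"y": 0,"z": -0.8,"ax": 0,"ay": 0,"az": 0,"jaw": -0.5},{"x": 0,"y": 0,"z": -0.8,"ax": 0,"ay": 0,"az": 0,"jaw": -0.5},{"x": 0,"y": 0,"z": -0.8,"ax": 0,"ay": 0,"az": 0,"jaw": -0.5}]}}

```text
clock: 8.3
ee_pos: [0.4438, -0.388, 0.2215]
orientation: [-0.643, 0.766, -0.003, 0.001]
contact_force: [0.1, -0.2, -0.7]
finger_gap: 0.251
finger_force: 0.0
```

Emit:
{"method": "jog_arm", "body": {"deltas": [{"x": -0.7,"y": -0.02,"z": -0.8,"ax": 0,"ay": 0,"az": -0.47,"jaw": -0.2},{"x": -0.7,"y": -0.02,"z": -0.8,"ax": 0,"ay": 0,"az": -0.47,"jaw": -0.2},{"x": -0.7,"y": -0.02,"z": -0.8,"ax": 0,"ay": 0,"az": -0.47,"jaw": -0.2},{"x": -0.7,"y": -0.02,"z": -0.8,"ax": 0,"ay": 0,"az": -0.47,"jaw": -0.2},{"x": -0.7,"y": -0.02,"z": -0.8,"ax": 0,"ay": 0,"az": -0.47,"jaw": -0.2}]}}

```text
clock: 8.8
ee_pos: [0.4594, -0.3045, 0.3129]
orientation: [0.772, -0.636, -0.001, 0.0]
contact_force: [0.5, 0.5, -1.1]
finger_gap: 0.399
finger_force: 0.0
```

```bash
python3 r.py "[.4771,-.2213,.20]"; python3 m.py w4 latch_pivot,latch_tab,lid_handle
python3 - <<'E'
from h import *
i=cv2.imread("pics/w4.png")
c=camera("scene"),camera("side")
cv2.imwrite("pics/c4.png",np.hstack([cv2.resize(i,(400,300)),cv2.resize(c[0][120:240,180:340],(400,300)),]))
for k in("scene","side"):
    for q in("latch_pivot","latch_tab"):
        a=models.mark_of(k,q)[:1]
        if a:print(k,q,a[0]["p"],atz(k,a[0]["at"],.0995 if q=="latch_pivot" else .1295))
E
```

```text
8.8 [ 0.4594 -0.3045  0.3129] yaw -78.98015407900866 tilt z [-0.0023  0.0017 -1.    ]
[.4771,-.2213,.20] [-0.6503 -0.2794  0.9416]
[ 0.4594 -0.3045  0.3129] [ 0.7717 -0.6359 -0.0014  0.0001] [-0.2917  0.2147 -0.0418 -0.001  -1.3169  0.4843]
latch_pivot [337.1 172.7] 0.69 (array([ 0.4525, -0.3337,  0.0976]), [0.0006280933699684533, 0.0011042657126761428, 0.0017294836328590273])
latch_tab [364.3 114.3] 0.57 (array([ 0.4853, -0.3469,  0.1205]), [0.028339990851043426, 0.02914722934818742, 0.05718807589422337])
lid_handle [288.1 293.3] 0.57 (array([ 0.4772, -0.2213,  0.1191]), [0.0009237925097328838, 0.0008572431040238735, 8.726802742997031e-05])
scene latch_pivot 0.49 [ 0.45702563 -0.33010201  0.0995    ]
scene latch_tab 0.46 [ 0.44922008 -0.3771694   0.1295    ]
side latch_pivot 0.54 [ 0.45209353 -0.34780478  0.0995    ]
side latch_tab 0.61 [ 0.44981565 -0.38631584  0.1295    ]
```

View pics/c4.png

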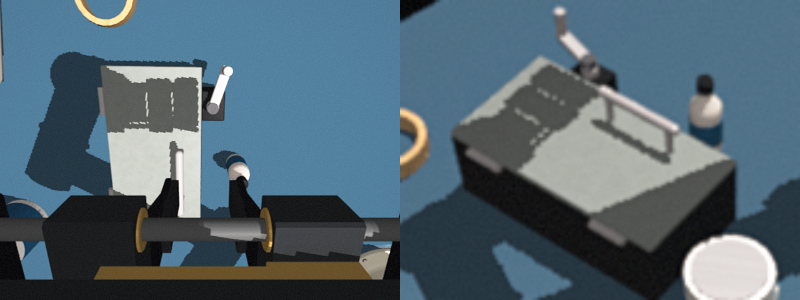

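The latch points to -y (roughly 1.85 rad from both views), well clear of the lid, and the handle is confirmed at (0.477, -0.221, 0.119). Next I grasp the handle bar.

Emit:
{"method": "jog_arm", "body": {"deltas": [{"x": -0.65,"y": -0.28,"z": 0.94,"ax": 0,"ay": 0,"az": 0,"jaw": -0.2},{"x": -0.65,"y": -0.28,"z": 0.94,"ax": 0,"ay": 0,"az": 0,"jaw": -0.2},{"x": -0.65,"y": -0.28,"z": 0.94,"ax": 0,"ay": 0,"az": 0,"jaw": -0.2},{"x": -0.65,"y": -0.28,"z": 0.94,"ax": 0,"ay": 0,"az": 0,"jaw": -0.2},{"x": -0.65,"y": -0.28,"z": 0.94,"ax": 0,"ay": 0,"az": 0,"jaw": -0.2}]}}

```text
clock: 9.8
ee_pos: [0.4783, -0.2223, 0.202]
orientation: [0.772, -0.636, 0.0, 0.0]
contact_force: [0.3, 0.3, 0.5]
finger_gap: 0.399
finger_force: 0.0
```

```bash
python3 r.py "[.4772,-.2213,.115]"
```

```text
9.8 [ 0.4783 -0.2223  0.202 ] yaw -78.9343094932927 tilt z [-0.0004 -0.0008 -1.    ]
[.4772,-.2213,.115] [-0.0106  0.0068  0.7249]
```

Emit:
{"method": "jog_arm", "body": {"deltas": [{"x": -0.01,"y": 0.007,"z": 0.36,"ax": 0,"ay": 0,"az": 0,"jaw": -0.2},{"x": -0.01,"y": 0.007,"z": 0.72,"ax": 0,"ay": 0,"az": 0,"jaw": -0.2},{"x": -0.01,"y": 0.007,"z": 0.72,"ax": 0,"ay": 0,"az": 0,"jaw": -0.2},{"x": -0.01,"y": 0.007,"z": 0.72,"ax": 0,"ay": 0,"az": 0,"jaw": -0.2},{"x": -0.01,"y": 0.007,"z": 0.72,"ax": 0,"ay": 0,"az": 0,"jaw": -0.2}]}}

```text
clock: 10.3
ee_pos: [0.4792, -0.2223, 0.1184]
orientation: [0.772, -0.636, 0.003, -0.001]
contact_force: [0.1, -0.4, -0.2]
finger_gap: 0.4
finger_force: 0.0
```

Emit:
{"method": "jog_arm", "body": {"deltas": [{"x": 0,"y": 0,"z": 0,"ax": 0,"ay": 0,"az": 0,"jaw": -1},{"x": 0,"y": 0,"z": 0,"ax": 0,"ay": 0,"az": 0,"jaw": -1},{"x": 0,"y": 0,"z": 0,"ax": 0,"ay": 0,"az": 0,"jaw": -1},{"x": 0,"y": 0,"z": 0,"ax": 0,"ay": 0,"az": 0,"jaw": -1},{"x": 0,"y": 0,"z": 0,"ax": 0,"ay": 0,"az": 0,"jaw": -1},{"x": 0,"y": 0,"z": 0,"ax": 0,"ay": 0,"az": 0,"jaw": -1}]}}

```text
clock: 10.9
ee_pos: [0.4786, -0.2211, 0.116]
orientation: [0.772, -0.636, 0.002, -0.001]
contact_force: [4.3, 1.9, 0.4]
finger_gap: 0.109
finger_force: 29.9
```

```bash
cat > arc.py <<'E'
from h import *; import sys
# rows of tool shifts (units) moving the bar on its arc: lid angles a0->a1 in n rows, tool pointing down, y axis = +-case x
np.set_printoptions(precision=3,suppress=True)
m=R.from_quat(manip.state()["orientation"]).as_matrix(); th=np.radians(10.9)
a0,a1,n=map(float,sys.argv[1:4]); v=lambda a: -.110*np.cos(a)+.043*np.sin(a)
w=lambda a: .110*np.sin(a)+.043*np.cos(a)
for a in np.linspace(a0,a1,int(n)+1)[1:]:
    d=v(a)-v(a0); print(round(a,2), m.T@np.array([d*np.cos(th),d*np.sin(th),w(a)-w(a0)])/.12)
E
python3 r.py; python3 arc.py 0 .6 7; python3 arc.py .6 1.0 5;python3 arc.py 1.0 1.5 6
```

```text
10.9 [ 0.4786 -0.2211  0.116 ] yaw -78.98513640783175 tilt z [ 0.0037 -0.0005 -1.    ]
0.09 [ 0.    -0.034 -0.077]
0.17 [ 0.    -0.075 -0.151]
0.26 [ 0.001 -0.122 -0.221]
0.34 [ 0.001 -0.175 -0.287]
0.43 [ 0.001 -0.233 -0.348]
0.51 [ 0.001 -0.296 -0.404]
0.6 [ 0.001 -0.364 -0.454]
0.68 [ 0.    -0.067 -0.041]
0.76 [ 0.    -0.137 -0.077]
0.84 [ 0.001 -0.21  -0.108]
0.92 [ 0.001 -0.284 -0.132]
1.0 [ 0.001 -0.361 -0.15 ]
1.08 [ 0.    -0.081 -0.012]
1.17 [ 0.    -0.163 -0.018]
1.25 [ 0.001 -0.245 -0.017]
1.33 [ 0.001 -0.326 -0.009]
1.42 [ 0.001 -0.407  0.006]
1.5 [ 0.001 -0.486  0.027]
```

Emit:
{"method": "jog_arm", "body": {"deltas": [{"x": 0,"y": -0.034,"z": -0.077,"ax": 0,"ay": 0,"az": 0,"jaw": -1},{"x": 0,"y": -0.075,"z": -0.151,"ax": 0,"ay": 0,"az": 0,"jaw": -1},{"x": 0,"y": -0.122,"z": -0.221,"ax": 0,"ay": 0,"az": 0,"jaw": -1},{"x": 0,"y": -0.175,"z": -0.287,"ax": 0,"ay": 0,"az": 0,"jaw": -1},{"x": 0,"y": -0.233,"z": -0.348,"ax": 0,"ay": 0,"az": 0,"jaw": -1},{"x": 0,"y": -0.296,"z": -0.404,"ax": 0,"ay": 0,"az": 0,"jaw": -1},{"x": 0,"y": -0.364,"z": -0.454,"ax": 0,"ay": 0,"az": 0,"jaw": -1},{"x": 0,"y": -0.364,"z": -0.454,"ax": 0,"ay": 0,"az": 0,"jaw": -1}]}}

```text
clock: 11.7
ee_pos: [0.5189, -0.2133, 0.1686]
orientation: [0.771, -0.636, -0.001, 0.001]
contact_force: [2.3, -3.3, -4.5]
finger_gap: 0.111
finger_force: 30.2
```

```bash
python3 r.py
python3 - <<'E'
from h import *
s=camera("side");cv2.imwrite("pics/c5.png",np.hstack([cv2.resize(camera("wrist"),(400,300)),cv2.resize(s[240:420,220:460],(400,300))]))
E
```

```text
11.7 [ 0.5189 -0.2133  0.1686] yaw -79.04875746498955 tilt z [-0.0038 -0.0001 -1.    ]
```

View pics/c5.png

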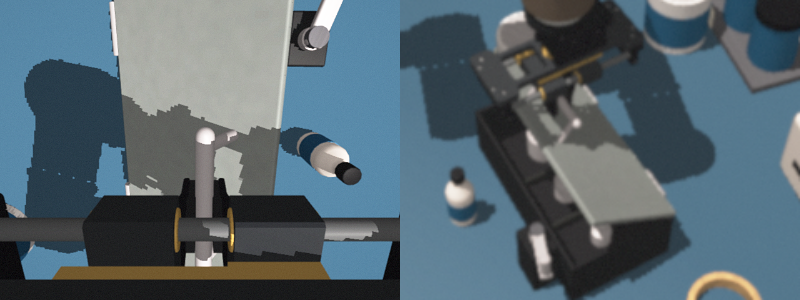

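The lid has lifted to about 0.6 rad, with the bar held between the pads at (205,160). The latch is clear and all three weights can be seen in the side crop.

Emit:
{"method": "jog_arm", "body": {"deltas": [{"x": 0,"y": -0.067,"z": -0.041,"ax": 0,"ay": 0,"az": 0,"jaw": -1},{"x": 0,"y": -0.137,"z": -0.077,"ax": 0,"ay": 0,"az": 0,"jaw": -1},{"x": 0,"y": -0.21,"z": -0.108,"ax": 0,"ay": 0,"az": 0,"jaw": -1},{"x": 0,"y": -0.284,"z": -0.132,"ax": 0,"ay": 0,"az": 0,"jaw": -1},{"x": 0,"y": -0.361,"z": -0.15,"ax": 0,"ay": 0,"az": 0,"jaw": -1},{"x": 0,"y": -0.361,"z": -0.15,"ax": 0,"ay": 0,"az": 0,"jaw": -1}]}}

```text
clock: 12.4
ee_pos: [0.5604, -0.2056, 0.1866]
orientation: [0.771, -0.636, -0.002, 0.002]
contact_force: [0.3, -6.0, -4.7]
finger_gap: 0.11
finger_force: 30.1
```

Emit:
{"method": "jog_arm", "body": {"deltas": [{"x": 0,"y": -0.081,"z": -0.012,"ax": 0,"ay": 0,"az": 0,"jaw": -1},{"x": 0,"y": -0.163,"z": -0.018,"ax": 0,"ay": 0,"az": 0,"jaw": -1},{"x": 0,"y": -0.245,"z": -0.017,"ax": 0,"ay": 0,"az": 0,"jaw": -1},{"x": 0,"y": -0.326,"z": -0.009,"ax": 0,"ay": 0,"az": 0,"jaw": -1},{"x": 0,"y": -0.407,"z": 0.006,"ax": 0,"ay": 0,"az": 0,"jaw": -1},{"x": 0,"y": -0.486,"z": 0.027,"ax": 0,"ay": 0,"az": 0,"jaw": -1},{"x": 0,"y": -0.486,"z": 0.027,"ax": 0,"ay": 0,"az": 0,"jaw": -1},{"x": 0,"y": -0.486,"z": 0.027,"ax": 0,"ay": 0,"az": 0,"jaw": -1}]}}

```text
clock: 13.2
ee_pos: [0.6173, -0.1953, 0.1829]
orientation: [0.771, -0.637, -0.002, 0.002]
contact_force: [-0.3, -7.1, -6.0]
finger_gap: 0.103
finger_force: 30.2
```

```bash
python3 r.py
python3 - <<'E'
from h import *
s=camera("side");a=camera("scene");cv2.imwrite("pics/c6.png",np.hstack([cv2.resize(a[90:270,150:390],(400,300)),cv2.resize(s[240:420,220:460],(400,300))]))
E
```

```text
13.2 [ 0.6173 -0.1953  0.1829] yaw -79.09674340241415 tilt z [-0.0056 -0.0013 -1.    ]
```

View pics/c6.png

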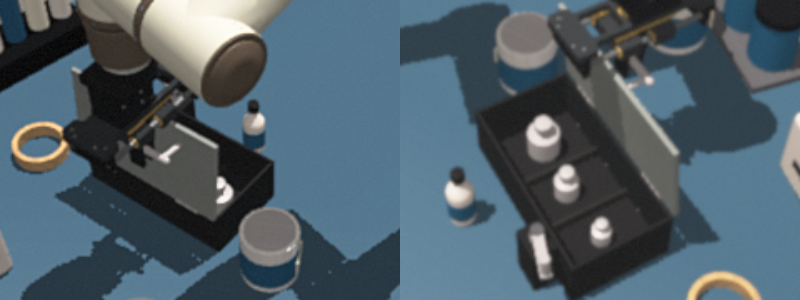

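The lid stands nearly vertical (about 1.46 rad). The side crop shows the large weight at (545,138), the middle one at (567,183) in the centre bay, and the small one at (600,232). I'll push the lid a little further, then release.

Emit:
{"method": "jog_arm", "body": {"deltas": [{"x": 0,"y": -0.04,"z": 0.01,"ax": 0,"ay": 0,"az": 0,"jaw": -1},{"x": 0,"y": -0.07,"z": 0.02,"ax": 0,"ay": 0,"az": 0,"jaw": -1},{"x": 0,"y": -0.07,"z": 0.02,"ax": 0,"ay": 0,"az": 0,"jaw": -1},{"x": 0,"y": -0.07,"z": 0.02,"ax": 0,"ay": 0,"az": 0,"jaw": -0.4},{"x": 0,"y": -0.07,"z": 0.02,"ax": 0,"ay": 0,"az": 0,"jaw": -0.4},{"x": 0,"y": -0.07,"z": 0.02,"ax": 0,"ay": 0,"az": 0,"jaw": -0.4},{"x": 0,"y": -0.07,"z": 0.02,"ax": 0,"ay": 0,"az": 0,"jaw": -0.4}]}}

```text
clock: 14.0
ee_pos: [0.628, -0.1915, 0.1829]
orientation: [0.772, -0.636, 0.0, -0.0]
contact_force: [0.0, 0.1, -0.6]
finger_gap: 0.289
finger_force: 0.0
```

Emit:
{"method": "jog_arm", "body": {"deltas": [{"x": 0,"y": 0,"z": -0.2,"ax": 0,"ay": 0,"az": 0,"jaw": -0.4},{"x": 0,"y": 0,"z": -0.5,"ax": 0,"ay": 0,"az": 0,"jaw": -0.4},{"x": 0,"y": 0,"z": -1,"ax": 0,"ay": 0,"az": 0,"jaw": -0.4},{"x": 0,"y": 0,"z": -1,"ax": 0,"ay": 0,"az": 0,"jaw": -0.4},{"x": 0,"y": 0,"z": -1,"ax": 0,"ay": 0,"az": 0,"jaw": -0.4}]}}

```text
clock: 14.5
ee_pos: [0.6289, -0.1918, 0.3059]
orientation: [0.772, -0.636, 0.003, -0.002]
contact_force: [-0.1, 0.2, -0.9]
finger_gap: 0.303
finger_force: 0.0
```

```bash
cat > n.py <<'E'
from h import *
np.set_printoptions(precision=4,suppress=True)
for c in("scene","side"):
    camera(c)
rs={}
for q in("weight_mid","weight_large","weight_small","latch_tab"):
    for c in("scene","side"):
        for m in models.mark_of(c,q)[:2]: print(q,c,np.round(m["at"],1),round(m["p"],2),atz(c,m["at"],.1295 if "tab" in q else .005))
E
python3 n.py; python3 r.py "[.435,-.2607,.33]"
```

```text
weight_mid side [321.9 352.7] 0.84 [ 0.5283 -0.2378  0.005 ]
weight_large scene [282.1 214.2] 0.42 [ 0.5129 -0.1641  0.005 ]
weight_large side [302.5 332.4] 0.84 [ 0.5044 -0.1731  0.005 ]
weight_large side [297.4 284.6] 0.75 [ 0.5359 -0.0359  0.005 ]
weight_small scene [253.2 146.9] 0.3 [ 0.4063 -0.409   0.005 ]
weight_small side [342.3 380.8] 0.5 [ 0.5462 -0.3169  0.005 ]
latch_tab scene [240.8 123.1] 0.58 [ 0.4492 -0.3913  0.1295]
latch_tab side [308.5 397.8] 0.68 [ 0.4463 -0.394   0.1295]
15.0 [ 0.6276 -0.192   0.3015] yaw -79.02526573041908 tilt z [-0.0012  0.     -1.    ]
[.435,-.2607,.33] [ 0.2563  1.6853 -0.2357]
```

Emit:
{"method": "jog_arm", "body": {"deltas": [{"x": 0.13,"y": 0.84,"z": -0.12,"ax": 0,"ay": 0,"az": -1,"jaw": -0.2},{"x": 0.13,"y": 0.84,"z": -0.12,"ax": 0,"ay": 0,"az": -1,"jaw": -0.2},{"x": 0.13,"y": 0.84,"z": -0.12,"ax": 0,"ay": 0,"az": -1,"jaw": -0.2},{"x": 0.13,"y": 0.84,"z": -0.12,"ax": 0,"ay": 0,"az": -1,"jaw": -0.2},{"x": 0.13,"y": 0.84,"z": -0.12,"ax": 0,"ay": 0,"az": -1,"jaw": -0.2},{"x": 0.13,"y": 0.84,"z": -0.12,"ax": 0,"ay": 0,"az": -1,"jaw": -0.2}]}}

```text
clock: 15.6
ee_pos: [0.5315, -0.2266, 0.3167]
orientation: [0.957, -0.291, 0.0, -0.0]
contact_force: [-0.5, 0.1, 0.8]
finger_gap: 0.402
finger_force: 0.0
```

Emit:
{"method": "jog_arm", "body": {"deltas": [{"x": -0.5,"y": 0.69,"z": -0.12,"ax": 0,"ay": 0,"az": -1,"jaw": -0.2},{"x": -0.5,"y": 0.69,"z": -0.12,"ax": 0,"ay": 0,"az": -1,"jaw": -0.2},{"x": -0.5,"y": 0.69,"z": -0.12,"ax": 0,"ay": 0,"az": -1,"jaw": -0.2},{"x": -0.5,"y": 0.69,"z": -0.12,"ax": 0,"ay": 0,"az": -1,"jaw": -0.2},{"x": -0.5,"y": 0.69,"z": -0.12,"ax": 0,"ay": 0,"az": -1,"jaw": -0.2},{"x": -0.5,"y": 0.69,"z": -0.12,"ax": 0,"ay": 0,"az": -1,"jaw": -0.2},{"x": -0.5,"y": 0.69,"z": -0.12,"ax": 0,"ay": 0,"az": -1,"jaw": -0.2}]}}

```text
clock: 16.3
ee_pos: [0.4356, -0.2616, 0.331]
orientation: [0.995, 0.096, 0.0, 0.0]
contact_force: [-0.6, -0.0, -1.5]
finger_gap: 0.402
finger_force: 0.0
```

```bash
python3 r.py; rm rays.json; python3 m.py w7 weight_mid,weight_large,weight_small,latch_tab,latch_pivot,lid_handle
```

```text
16.3 [ 0.4356 -0.2616  0.331 ] yaw 10.960695751476578 tilt z [ 0.0001 -0.     -1.    ]
[ 0.4356 -0.2616  0.331 ] [0.9954 0.0955 0.     0.    ] [-0.2208  0.1276 -0.1055  0.     -1.3376  1.9829]
weight_mid [322.5 103.3] 0.84 
weight_large [250.5  94.6] 0.57 
weight_small [393.2  98.5] 0.84 
latch_tab [467. 222.] 0.61 
latch_pivot [403.3 198.3] 0.98 
lid_handle none
```

Emit:
{"method": "jog_arm", "body": {"deltas": [{"x": 0.2,"y": 0.0,"z": 0.8,"ax": 0,"ay": 0,"az": 0,"jaw": -0.2},{"x": 0.2,"y": 0.0,"z": 0.8,"ax": 0,"ay": 0,"az": 0,"jaw": -0.2},{"x": 0.2,"y": 0.0,"z": 0.8,"ax": 0,"ay": 0,"az": 0,"jaw": -0.2},{"x": 0.2,"y": 0.0,"z": 0.8,"ax": 0,"ay": 0,"az": 0,"jaw": -0.2}]}}

```text
clock: 17.05
ee_pos: [0.4595, -0.2573, 0.2354]
orientation: [0.995, 0.096, -0.001, 0.0]
contact_force: [0.3, -0.4, 0.7]
finger_gap: 0.402
finger_force: 0.0
```

```bash
python3 m.py w8 weight_mid,weight_large,weight_small; python3 r.py
```

```text
[ 0.4595 -0.2573  0.2354] [ 0.9954  0.096  -0.0007  0.0004] [-0.2015  0.2186 -0.2337  0.0014 -1.1196  1.964 ]
weight_mid [320.  129.9] 0.63 (array([ 0.5187, -0.2416, -0.0098]), [0.0005525333499230915, 0.0005525333499230715])
weight_large [237.1 121.7] 0.71 (array([ 0.5121, -0.1637, -0.008 ]), [0.0019439284289979246, 0.0019439284289979142])
weight_small [412.2 128.3] 0.74 (array([ 0.5365, -0.3096,  0.056 ]), [0.0008111447353992575, 0.0008111447353993193])
17.25 [ 0.4603 -0.2575  0.2377] yaw 10.974585385808604 tilt z [ 0.0049 -0.0016 -1.    ]
```

View pics/w8.png

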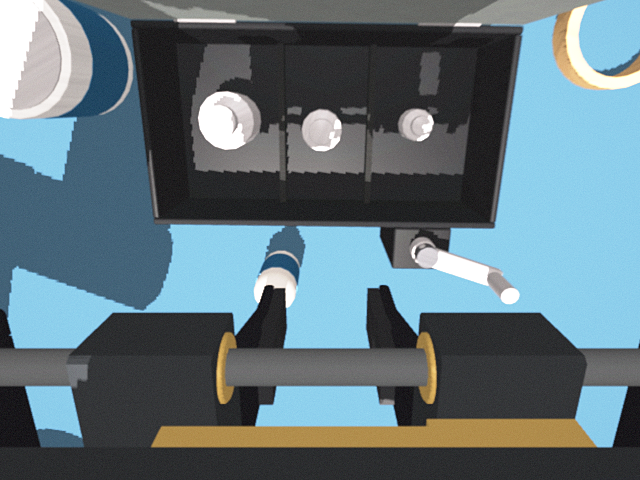

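The view shows the middle weight at (321,130) almost straight below the camera, the large one at (229,120) and the small one at (416,125). The lever is clear at (425–510, 250–295).

```bash
cat > k.py <<'E'
from h import *
np.set_printoptions(precision=4,suppress=True)
c=get_calibration("wrist");i=camera("wrist")
g=cv2.inRange(i,(105,105,105),(255,255,255));g[:100]=0;g[160:]=0;g[:,:295]=0;g[:,345:]=0
g=cv2.morphologyEx(g,cv2.MORPH_OPEN,np.ones((5,5)))
n,l,st,ce=cv2.connectedComponentsWithStats(g)
for k in range(1,n):
    (u,v),rad=cv2.minEnclosingCircle(np.argwhere(l==k)[:,::-1].astype(np.float32)); print(st[k],ce[k],(u,v,rad),atz("wrist",(u,v),.034,c))
for m in models.mark_of("wrist","weight_mid")[:1]: print(m["at"],atz("wrist",m["at"],.005,c))
p=np.array([.520,-.2415,0])
for z in(.005,.034,.056): print(z,proj("wrist",p+[0,0,z],c))
E
python3 k.py
```

```text
[ 295  112   50   48 2018] [319.6824 138.6848] (319.5, 141.81915283203125, 29.923860549926758) [ 0.5136 -0.2428  0.034 ]
[320.3, 131.9] [ 0.52  -0.242  0.005]
0.005 [319.7792 131.8035]
0.034 [319.363  133.7684]
0.056 [318.9994 135.4845]
```

Emit:
{"method": "jog_arm", "body": {"deltas": [{"x": 0,"y": 0,"z": -0.2,"ax": 0,"ay": 0,"az": 1,"jaw": -0.2},{"x": 0,"y": 0,"z": -0.2,"ax": 0,"ay": 0,"az": 1,"jaw": -0.2},{"x": 0,"y": 0,"z": -0.2,"ax": 0,"ay": 0,"az": 1,"jaw": -0.2},{"x": 0,"y": 0,"z": -0.2,"ax": 0,"ay": 0,"az": 1,"jaw": -0.2},{"x": 0,"y": 0,"z": -0.2,"ax": 0,"ay": 0,"az": 1,"jaw": -0.2},{"x": 0,"y": 0,"z": -0.2,"ax": 0,"ay": 0,"az": 1,"jaw": -0.2}]}}

```text
clock: 17.95
ee_pos: [0.4594, -0.2571, 0.2601]
orientation: [0.956, -0.294, 0.001, -0.0]
contact_force: [-0.4, 1.1, -0.8]
finger_gap: 0.398
finger_force: 0.0
```

Emit:
{"method": "jog_arm", "body": {"deltas": [{"x": 0,"y": 0,"z": 0,"ax": 0,"ay": 0,"az": 1,"jaw": -0.2},{"x": 0,"y": 0,"z": 0,"ax": 0,"ay": 0,"az": 1,"jaw": -0.2},{"x": 0,"y": 0,"z": 0,"ax": 0,"ay": 0,"az": 1,"jaw": -0.2},{"x": 0,"y": 0,"z": 0,"ax": 0,"ay": 0,"az": 1,"jaw": -0.2},{"x": 0,"y": 0,"z": 0,"ax": 0,"ay": 0,"az": 1,"jaw": -0.2},{"x": 0,"y": 0,"z": 0,"ax": 0,"ay": 0,"az": 1,"jaw": -0.2}]}}

```text
clock: 18.55
ee_pos: [0.4593, -0.2571, 0.2601]
orientation: [0.77, -0.638, 0.001, -0.0]
contact_force: [0.1, 0.4, -0.4]
finger_gap: 0.4
finger_force: 0.0
```

Emit:
{"method": "jog_arm", "body": {"deltas": [{"x": 0,"y": 0,"z": 0,"ax": 0,"ay": 0,"az": 1,"jaw": -0.2},{"x": 0,"y": 0,"z": 0,"ax": 0,"ay": 0,"az": 1,"jaw": -0.2},{"x": 0,"y": 0,"z": 0,"ax": 0,"ay": 0,"az": 1,"jaw": -0.2},{"x": 0,"y": 0,"z": 0,"ax": 0,"ay": 0,"az": 1,"jaw": -0.2},{"x": 0,"y": 0,"z": 0,"ax": 0,"ay": 0,"az": 1,"jaw": -0.2},{"x": 0,"y": 0,"z": 0,"ax": 0,"ay": 0,"az": 1,"jaw": -0.2}]}}

```text
clock: 19.15
ee_pos: [0.4593, -0.2571, 0.2601]
orientation: [-0.468, 0.884, -0.001, 0.001]
contact_force: [-0.7, -0.6, 0.1]
finger_gap: 0.4
finger_force: 0.0
```

Emit:
{"method": "jog_arm", "body": {"deltas": [{"x": 0,"y": 0,"z": 0,"ax": 0,"ay": 0,"az": 1,"jaw": -0.2},{"x": 0,"y": 0,"z": 0,"ax": 0,"ay": 0,"az": 1,"jaw": -0.2},{"x": 0,"y": 0,"z": 0,"ax": 0,"ay": 0,"az": 1,"jaw": -0.2},{"x": 0,"y": 0,"z": 0,"ax": 0,"ay": 0,"az": 1,"jaw": -0.2},{"x": 0,"y": 0,"z": 0,"ax": 0,"ay": 0,"az": 1,"jaw": -0.2},{"x": 0,"y": 0,"z": 0,"ax": 0,"ay": 0,"az": 1,"jaw": -0.2}]}}

```text
clock: 19.75
ee_pos: [0.4593, -0.2571, 0.2601]
orientation: [-0.094, 0.996, -0.0, 0.001]
contact_force: [0.8, -0.7, -0.1]
finger_gap: 0.4
finger_force: 0.0
```

```bash
python3 r.py "[.52,-.242,.18]"
```

```text
19.75 [ 0.4593 -0.2571  0.2601] yaw -169.22537489715162 tilt z [ 0.0019 -0.0005 -1.    ]
[.52,-.242,.18] [-0.5189  0.0299  0.6684]
```

Emit:
{"method": "jog_arm", "body": {"deltas": [{"x": -0.52,"y": 0.03,"z": 0.67,"ax": 0,"ay": 0,"az": 0,"jaw": -0.2},{"x": -0.52,"y": 0.03,"z": 0.67,"ax": 0,"ay": 0,"az": 0,"jaw": -0.2},{"x": -0.52,"y": 0.03,"z": 0.67,"ax": 0,"ay": 0,"az": 0,"jaw": -0.2},{"x": -0.52,"y": 0.03,"z": 0.67,"ax": 0,"ay": 0,"az": 0,"jaw": -0.2},{"x": -0.52,"y": 0.03,"z": 0.67,"ax": 0,"ay": 0,"az": 0,"jaw": -0.2}]}}

```text
clock: 20.25
ee_pos: [0.5202, -0.2421, 0.1806]
orientation: [-0.096, 0.995, -0.001, 0.001]
contact_force: [-0.5, -0.2, 0.2]
finger_gap: 0.398
finger_force: 0.0
```

```bash
python3 r.py "[.52,-.242,.052]"
python3 - <<'E'
from h import *
c=get_calibration("wrist");i=camera("wrist")
p=np.array([.52,-.242,.056]);u=proj("wrist",p,c);b=proj("wrist",p-[0,0,.022],c)
for q,r in((u,10),(b,16.5)): cv2.circle(i,tuple(int(x) for x in q),4,(0,0,255),1)
print(u,b)
for m in models.mark_of("wrist","weight_mid")[:1]: print(m["at"],m["p"],atz("wrist",m["at"],.005,c))
cv2.imwrite("pics/w9.png",i)
E
```

```text
20.25 [ 0.5202 -0.2421  0.1806] yaw -169.01500561850537 tilt z [ 0.003  -0.0011 -1.    ]
[.52,-.242,.052] [0.0047 0.0027 1.0719]
[327.47783836 232.99235347] [327.43048493 224.15070741]
[184.4, 108.7] 0.61 [ 0.46062741 -0.36226105  0.005     ]
```

View pics/w9.png

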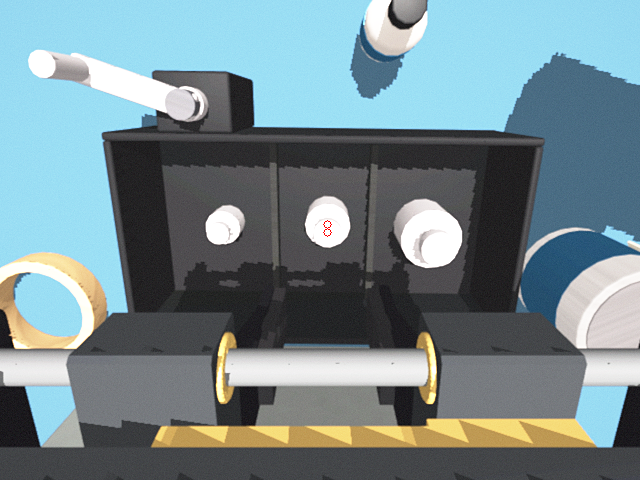

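The drawn knob and body centres (327,233) and (327,224) fall on the middle weight, so I can descend and grip its knob.

Emit:
{"method": "jog_arm", "body": {"deltas": [{"x": 0,"y": 0,"z": 0.4,"ax": 0,"ay": 0,"az": 0,"jaw": -0.2},{"x": 0,"y": 0,"z": 0.7,"ax": 0,"ay": 0,"az": 0,"jaw": -0.2},{"x": 0,"y": 0,"z": 0.9,"ax": 0,"ay": 0,"az": 0,"jaw": -0.2},{"x": 0,"y": 0,"z": 0.95,"ax": 0,"ay": 0,"az": 0,"jaw": -0.2},{"x": 0,"y": 0,"z": 0.95,"ax": 0,"ay": 0,"az": 0,"jaw": -0.2}]}}

```text
clock: 20.85
ee_pos: [0.5199, -0.2419, 0.0654]
orientation: [-0.096, 0.995, -0.0, 0.0]
contact_force: [0.4, 0.1, 0.5]
finger_gap: 0.396
finger_force: 0.0
```

```bash
python3 r.py "[.52,-.242,.053]"
```

```text
20.85 [ 0.5199 -0.2419  0.0654] yaw -169.03005441218878 tilt z [ 0.0006 -0.0004 -1.    ]
[.52,-.242,.053] [-0.0004 -0.0006  0.1031]
```

Emit:
{"method": "jog_arm", "body": {"deltas": [{"x": 0,"y": 0,"z": 0.1,"ax": 0,"ay": 0,"az": 0,"jaw": -0.2},{"x": 0,"y": 0,"z": 0.1,"ax": 0,"ay": 0,"az": 0,"jaw": -0.2},{"x": 0,"y": 0,"z": 0.1,"ax": 0,"ay": 0,"az": 0,"jaw": -1},{"x": 0,"y": 0,"z": 0.1,"ax": 0,"ay": 0,"az": 0,"jaw": -1},{"x": 0,"y": 0,"z": 0.1,"ax": 0,"ay": 0,"az": 0,"jaw": -1},{"x": 0,"y": 0,"z": 0.1,"ax": 0,"ay": 0,"az": 0,"jaw": -1},{"x": 0,"y": 0,"z": 0.1,"ax": 0,"ay": 0,"az": 0,"jaw": -1},{"x": 0,"y": 0,"z": 0.1,"ax": 0,"ay": 0,"az": 0,"jaw": -1}]}}

```text
clock: 21.65
ee_pos: [0.5202, -0.2415, 0.0531]
orientation: [-0.096, 0.995, -0.0, 0.0]
contact_force: [-0.7, 2.2, 4.3]
finger_gap: 0.209
finger_force: 30.0
```

```bash
python3 r.py
```

```text
21.65 [ 0.5202 -0.2415  0.0531] yaw -169.00659483221915 tilt z [ 0.0008 -0.0002 -1.    ]
```

Emit:
{"method": "jog_arm", "body": {"deltas": [{"x": 0,"y": 0,"z": -0.05,"ax": 0,"ay": 0,"az": 0,"jaw": -1},{"x": 0,"y": 0,"z": -0.15,"ax": 0,"ay": 0,"az": 0,"jaw": -1},{"x": 0,"y": 0,"z": -0.3,"ax": 0,"ay": 0,"az": 0,"jaw": -1},{"x": 0,"y": 0,"z": -0.3,"ax": 0,"ay": 0,"az": 0,"jaw": -1}]}}

```text
clock: 22.05
ee_pos: [0.5216, -0.2421, 0.0913]
orientation: [-0.096, 0.995, -0.001, 0.003]
contact_force: [0.5, 0.2, -1.4]
finger_gap: 0.206
finger_force: 30.0
```

Emit:
{"method": "jog_arm", "body": {"deltas": [{"x": 0,"y": 0,"z": -0.3,"ax": 0,"ay": 0,"az": 0,"jaw": -1},{"x": 0,"y": 0,"z": -0.6,"ax": 0,"ay": 0,"az": 0,"jaw": -1},{"x": 0,"y": 0,"z": -1,"ax": 0,"ay": 0,"az": 0,"jaw": -1},{"x": 0,"y": 0,"z": -1,"ax": 0,"ay": 0,"az": 0,"jaw": -1},{"x": 0,"y": 0,"z": -1,"ax": 0,"ay": 0,"az": 0,"jaw": -1}]}}

```text
clock: 22.55
ee_pos: [0.5199, -0.2413, 0.2093]
orientation: [-0.095, 0.995, 0.0, 0.001]
contact_force: [-0.9, 0.2, -3.2]
finger_gap: 0.207
finger_force: 30.0
```

```bash
python3 r.py
python3 - <<'E'
from h import *
np.set_printoptions(precision=4,suppress=True)
s=manip.state();print(s["contact_force"],s["finger_gap"])
a=camera("scene");b=camera("side")
us=proj("side",np.array(s["ee_pos"])).astype(int);print(us)
ua=proj("scene",np.array(s["ee_pos"])).astype(int);print(ua)
C=lambda i,u:cv2.resize(i[max(u[1]-60,0):u[1]+60,max(u[0]-80,0):u[0]+80],(400,300),interpolation=cv2.INTER_CUBIC)
cv2.imwrite("pics/c10.png",np.hstack([C(a,ua),C(b,us)]))
for c in("scene","side"):
    for q in("pan","scale"): print(c,q,[(m["at"],m["p"],atz(c,m["at"],.078 if q=="pan" else 0)) for m in models.mark_of(c,q)[:1]])
    for m in models.mark_of(c,"weight_mid")[:1]: print(c,m)
E
```

```text
22.55 [ 0.5199 -0.2413  0.2093] yaw -169.05286834016755 tilt z [ 0.0022  0.0005 -1.    ]
[-0.8883  0.2158 -3.1717] 0.20673612485280296
[319 297]
[254 141]
scene pan [([397.2, 310.4], 0.57, array([0.5496, 0.2468, 0.078 ]))]
scene scale [([388.5, 332.7], 0.64, array([0.5656, 0.2487, 0.    ]))]
scene {'at': [255.4, 159.1], 'p': 0.48}
side pan [([267.7, 191.6], 0.84, array([0.5417, 0.2397, 0.078 ]))]
side scale [([279.3, 209.7], 0.77, array([0.5712, 0.2428, 0.    ]))]
side {'at': [321.1, 311.6], 'p': 0.53}
```

View pics/c10.png

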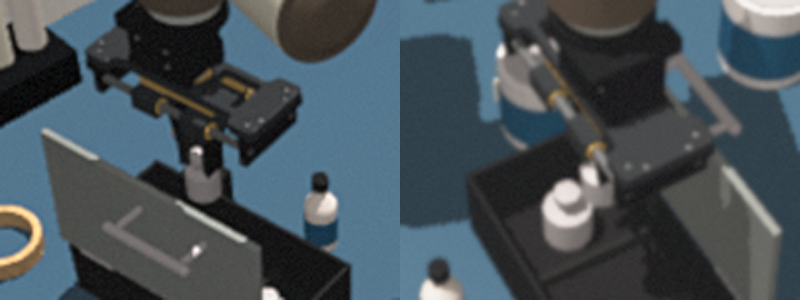

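The weight hangs upright in the grip below the fingers, at about (200,185) in the scene crop. The lid stands open.

Run:
```python
from h import *
np.set_printoptions(precision=4,suppress=True)
print(tri([ray("scene",(255.4,159.1)),ray("side",(321.1,311.6))]))
w=[atz("scene",p,.048)[:2] for p in((397,273),(450,322),(383,382),(330,330))]
print(w,np.mean(w,0))
for a,b in((0,1),(3,2),(0,3),(1,2)):
    d=w[b]-w[a];print(np.linalg.norm(d),np.degrees(np.arctan2(d[1],d[0])))
for f,r in(("a.png","scene"),):
    print(atz("scene",(365,305),.205))
```

```text
(array([ 0.5248, -0.238 ,  0.1578]), [0.0005182196485646826, 0.0005182196485644595])
[array([0.4607, 0.1746]), array([0.4735, 0.335 ]), array([0.6771, 0.325 ]), array([0.6729, 0.1713])] [0.5711 0.2515]
0.16088175437553737 85.4264049064859
0.15372373321497573 88.42643887766747
0.2122267195473603 -0.899264075142614
0.20384038734323318 -2.8216501549939035
[0.65   0.2336 0.205 ]
```

Emit:
{"method": "jog_arm", "body": {"deltas": [{"x": -0.06,"y": 0.3,"z": -0.1,"ax": 0,"ay": 0,"az": -0.2,"jaw": -1},{"x": -0.06,"y": 0.6,"z": -0.1,"ax": 0,"ay": 0,"az": -0.4,"jaw": -1},{"x": -0.06,"y": 0.99,"z": -0.1,"ax": 0,"ay": 0,"az": -0.6,"jaw": -1},{"x": -0.06,"y": 0.99,"z": -0.1,"ax": 0,"ay": 0,"az": -0.8,"jaw": -1},{"x": -0.06,"y": 0.99,"z": -0.1,"ax": 0,"ay": 0,"az": -1,"jaw": -1},{"x": -0.06,"y": 0.99,"z": -0.1,"ax": 0,"ay": 0,"az": -1,"jaw": -1}]}}

```text
clock: 23.55
ee_pos: [0.5043, -0.1229, 0.2205]
orientation: [-0.471, 0.882, 0.0, -0.0]
contact_force: [-0.0, 0.2, -1.9]
finger_gap: 0.207
finger_force: 30.0
```

Emit:
{"method": "jog_arm", "body": {"deltas": [{"x": -0.765,"y": 0.677,"z": -0.1,"ax": 0,"ay": 0,"az": -1,"jaw": -1},{"x": -0.765,"y": 0.677,"z": -0.1,"ax": 0,"ay": 0,"az": -1,"jaw": -1},{"x": -0.765,"y": 0.677,"z": -0.1,"ax": 0,"ay": 0,"az": -1,"jaw": -1},{"x": -0.765,"y": 0.677,"z": -0.1,"ax": 0,"ay": 0,"az": -1,"jaw": -1},{"x": -0.765,"y": 0.677,"z": -0.1,"ax": 0,"ay": 0,"az": -1,"jaw": -1},{"x": -0.765,"y": 0.677,"z": -0.1,"ax": 0,"ay": 0,"az": -1,"jaw": -1}]}}

```text
clock: 24.15
ee_pos: [0.4882, -0.0016, 0.2325]
orientation: [0.773, -0.635, -0.0, 0.0]
contact_force: [0.2, 0.4, -0.7]
finger_gap: 0.211
finger_force: 30.0
```

Emit:
{"method": "jog_arm", "body": {"deltas": [{"x": -0.99,"y": -0.06,"z": -0.1,"ax": 0,"ay": 0,"az": -1,"jaw": -1},{"x": -0.99,"y": -0.06,"z": -0.1,"ax": 0,"ay": 0,"az": -1,"jaw": -1},{"x": -0.99,"y": -0.06,"z": -0.1,"ax": 0,"ay": 0,"az": -1,"jaw": -1},{"x": -0.99,"y": -0.06,"z": -0.1,"ax": 0,"ay": 0,"az": -1,"jaw": -1},{"x": -0.99,"y": -0.06,"z": -0.1,"ax": 0,"ay": 0,"az": -1,"jaw": -1},{"x": -0.99,"y": -0.06,"z": -0.1,"ax": 0,"ay": 0,"az": -1,"jaw": -1}]}}

```text
clock: 24.75
ee_pos: [0.4726, 0.1163, 0.2444]
orientation: [0.957, -0.291, -0.0, 0.0]
contact_force: [0.4, 0.2, -1.2]
finger_gap: 0.206
finger_force: 30.0
```

Emit:
{"method": "jog_arm", "body": {"deltas": [{"x": -0.68,"y": -0.77,"z": -0.1,"ax": 0,"ay": 0,"az": -0.9,"jaw": -1},{"x": -0.68,"y": -0.77,"z": -0.1,"ax": 0,"ay": 0,"az": -0.9,"jaw": -1},{"x": -0.68,"y": -0.77,"z": -0.1,"ax": 0,"ay": 0,"az": -0.9,"jaw": -1},{"x": -0.68,"y": -0.77,"z": -0.1,"ax": 0,"ay": 0,"az": -0.9,"jaw": -1},{"x": -0.68,"y": -0.77,"z": -0.1,"ax": 0,"ay": 0,"az": -0.9,"jaw": -1},{"x": -0.68,"y": -0.77,"z": -0.1,"ax": 0,"ay": 0,"az": -0.9,"jaw": -1},{"x": -0.68,"y": -0.77,"z": -0.1,"ax": 0,"ay": 0,"az": -0.9,"jaw": -1}]}}

```text
clock: 25.45
ee_pos: [0.4567, 0.2381, 0.2564]
orientation: [0.998, 0.055, -0.0, 0.0]
contact_force: [-0.4, 0.7, -2.4]
finger_gap: 0.21
finger_force: 30.0
```

```bash
cat > p.py <<'E'
from h import *
np.set_printoptions(precision=4,suppress=True)
c=get_calibration("wrist");i=camera("wrist");cv2.imwrite("pics/p.png",i)
for q,z in(("pan",.078),("scale",0),("weight_mid",.078)):
    for m in models.mark_of("wrist",q)[:2]: print(q,np.round(m["at"],1),round(m["p"],2),atz("wrist",m["at"],z,c))
g=cv2.GaussianBlur(cv2.cvtColor(i,cv2.COLOR_BGR2GRAY),(5,5),1)
h=cv2.HoughCircles(g[:300],cv2.HOUGH_GRADIENT,1.5,40,param1=80,param2=40,minRadius=35,maxRadius=75)
if h is not None:
    for u,v,r in h[0][:4]: print("circ",u,v,r,atz("wrist",(u,v),.078,c))
E
python3 r.py; python3 p.py
```

```text
25.45 [0.4567 0.2381 0.2564] yaw 6.338969663760617 tilt z [-0.0004 -0.0004 -1.    ]
pan [329.2  98.5] 0.75 [0.5446 0.2447 0.078 ]
scale [330.8  76.4] 0.78 [0.5649 0.245  0.    ]
weight_mid [326.5 277.2] 0.66 [0.4007 0.2307 0.078 ]
circ 329.25 98.25 53.3 [0.5448 0.2447 0.078 ]
circ 249.75 261.75 37.4 [0.4076 0.2966 0.078 ]
circ 617.25 150.75 46.55 [0.531  0.0185 0.078 ]
```

Emit:
{"method": "jog_arm", "body": {"deltas": [{"x": 0,"y": 0,"z": 0.4,"ax": 0,"ay": 0,"az": 0.1,"jaw": -1},{"x": 0,"y": 0,"z": 0.5,"ax": 0,"ay": 0,"az": 0.1,"jaw": -1},{"x": 0,"y": 0,"z": 0.5,"ax": 0,"ay": 0,"az": 0.1,"jaw": -1},{"x": 0,"y": 0,"z": 0.5,"ax": 0,"ay": 0,"az": 0.1,"jaw": -1}]}}

```text
clock: 26.05
ee_pos: [0.4577, 0.2386, 0.1977]
orientation: [1.0, 0.018, 0.001, -0.0]
contact_force: [-0.2, 0.5, -1.3]
finger_gap: 0.212
finger_force: 30.0
```

```bash
python3 p.py; python3 r.py "[.545,.2447,.16]"
```

```text
pan [318.4  99.1] 0.67 [0.5447 0.2457 0.078 ]
scale [325.4  73. ] 0.77 [0.5653 0.2423 0.    ]
weight_mid [320.8 278.3] 0.64 [0.4257 0.2404 0.078 ]
circ 318.75 90.75 64.1 [0.5495 0.2456 0.078 ]
circ 240.75 299.25 42.2 [0.4075 0.2968 0.078 ]
26.25 [0.4575 0.2388 0.1981] yaw 2.003971737345095 tilt z [ 0.0023  0.0019 -1.    ]
[.545,.2447,.16] [ 0.7294 -0.023   0.3193]
```

Emit:
{"method": "jog_arm", "body": {"deltas": [{"x": 0.4,"y": -0.025,"z": 0,"ax": 0,"ay": 0,"az": 0,"jaw": -1},{"x": 0.73,"y": -0.025,"z": 0.1,"ax": 0,"ay": 0,"az": 0,"jaw": -1},{"x": 0.73,"y": -0.025,"z": 0.32,"ax": 0,"ay": 0,"az": 0,"jaw": -1},{"x": 0.73,"y": -0.025,"z": 0.32,"ax": 0,"ay": 0,"az": 0,"jaw": -1},{"x": 0.73,"y": -0.025,"z": 0.32,"ax": 0,"ay": 0,"az": 0,"jaw": -1}]}}

```text
clock: 26.75
ee_pos: [0.5441, 0.244, 0.1586]
orientation: [1.0, 0.017, -0.0, 0.0]
contact_force: [0.8, 0.1, -1.1]
finger_gap: 0.209
finger_force: 30.0
```

```bash
python3 r.py "[.5455,.2452,.132]"
python3 - <<'E'
from h import *
np.set_printoptions(precision=4,suppress=True)
rs=[]
for c in("scene","side"):
    camera(c)
    for m in models.mark_of(c,"weight_mid")[:1]: rs.append(ray(c,m["at"]));print(c,m)
if len(rs)>1: print(tri(rs))
E
```

```text
26.75 [0.5441 0.244  0.1586] yaw 2.001922180434304 tilt z [-0.0003 -0.0009 -1.    ]
[.5455,.2452,.132] [ 0.0119 -0.0096  0.2213]
scene {'at': [399.2, 302.4], 'p': 0.67}
side {'at': [270.4, 178.4], 'p': 0.53}
(array([0.5528, 0.2474, 0.1152]), [0.0009795460004367262, 0.0009795460004365466])
```

Emit:
{"method": "jog_arm", "body": {"deltas": [{"x": 0.0,"y": -0.005,"z": 0.08,"ax": 0,"ay": 0,"az": 0,"jaw": -1},{"x": 0.0,"y": -0.005,"z": 0.16,"ax": 0,"ay": 0,"az": 0,"jaw": -1},{"x": 0.0,"y": -0.005,"z": 0.22,"ax": 0,"ay": 0,"az": 0,"jaw": -1},{"x": 0.0,"y": -0.005,"z": 0.22,"ax": 0,"ay": 0,"az": 0,"jaw": -1}]}}

```text
clock: 27.35
ee_pos: [0.5432, 0.2442, 0.1299]
orientation: [1.0, 0.017, -0.002, 0.001]
contact_force: [0.4, -0.0, -1.3]
finger_gap: 0.21
finger_force: 30.0
```

Emit:
{"method": "jog_arm", "body": {"deltas": [{"x": 0,"y": 0,"z": 0.01,"ax": 0,"ay": 0,"az": 0,"jaw": -1},{"x": 0,"y": 0,"z": 0.02,"ax": 0,"ay": 0,"az": 0,"jaw": -1},{"x": 0,"y": 0,"z": 0.03,"ax": 0,"ay": 0,"az": 0,"jaw": -1},{"x": 0,"y": 0,"z": 0.03,"ax": 0,"ay": 0,"az": 0,"jaw": -1},{"x": 0,"y": 0,"z": 0.03,"ax": 0,"ay": 0,"az": 0,"jaw": -1}]}}

```text
clock: 27.85
ee_pos: [0.5443, 0.2449, 0.1283]
orientation: [1.0, 0.017, 0.0, -0.0]
contact_force: [-0.1, 0.0, -2.2]
finger_gap: 0.208
finger_force: 30.0
```

Emit:
{"method": "jog_arm", "body": {"deltas": [{"x": 0,"y": 0,"z": 0.01,"ax": 0,"ay": 0,"az": 0,"jaw": -1},{"x": 0,"y": 0,"z": 0.015,"ax": 0,"ay": 0,"az": 0,"jaw": -1},{"x": 0,"y": 0,"z": 0.015,"ax": 0,"ay": 0,"az": 0,"jaw": -1},{"x": 0,"y": 0,"z": 0.015,"ax": 0,"ay": 0,"az": 0,"jaw": -1}]}}

```text
clock: 28.25
ee_pos: [0.5443, 0.2449, 0.1265]
orientation: [1.0, 0.017, 0.0, -0.0]
contact_force: [0.1, 0.3, -1.3]
finger_gap: 0.206
finger_force: 30.0
```

Emit:
{"method": "jog_arm", "body": {"deltas": [{"x": 0,"y": 0,"z": 0.005,"ax": 0,"ay": 0,"az": 0,"jaw": -1},{"x": 0,"y": 0,"z": 0.01,"ax": 0,"ay": 0,"az": 0,"jaw": -1},{"x": 0,"y": 0,"z": 0.01,"ax": 0,"ay": 0,"az": 0,"jaw": -1},{"x": 0,"y": 0,"z": 0.01,"ax": 0,"ay": 0,"az": 0,"jaw": -1}]}}

```text
clock: 28.65
ee_pos: [0.545, 0.245, 0.1262]
orientation: [1.0, 0.017, 0.001, -0.0]
contact_force: [0.8, -1.5, 5.1]
finger_gap: 0.21
finger_force: 30.0
```

Contact shows at 0.126 m, as predicted. I release and lift clear.

Emit:
{"method": "jog_arm", "body": {"deltas": [{"x": 0,"y": 0,"z": 0,"ax": 0,"ay": 0,"az": 0,"jaw": -0.5},{"x": 0,"y": 0,"z": 0,"ax": 0,"ay": 0,"az": 0,"jaw": -0.3},{"x": 0,"y": 0,"z": 0,"ax": 0,"ay": 0,"az": 0,"jaw": -0.1},{"x": 0,"y": 0,"z": 0,"ax": 0,"ay": 0,"az": 0,"jaw": -0.1},{"x": 0,"y": 0,"z": 0,"ax": 0,"ay": 0,"az": 0,"jaw": -0.1},{"x": 0,"y": 0,"z": 0,"ax": 0,"ay": 0,"az": 0,"jaw": -0.1}]}}

```text
clock: 29.25
ee_pos: [0.5441, 0.2448, 0.125]
orientation: [1.0, 0.017, -0.0, 0.0]
contact_force: [-0.1, 0.2, -0.3]
finger_gap: 0.443
finger_force: 0.0
```

Emit:
{"method": "jog_arm", "body": {"deltas": [{"x": 0,"y": 0,"z": -0.1,"ax": 0,"ay": 0,"az": 0,"jaw": -0.1},{"x": 0,"y": 0,"z": -0.3,"ax": 0,"ay": 0,"az": 0,"jaw": -0.1},{"x": 0,"y": 0,"z": -0.6,"ax": 0,"ay": 0,"az": 0,"jaw": -0.1},{"x": 0,"y": 0,"z": -1,"ax": 0,"ay": 0,"az": 0,"jaw": -0.1},{"x": 0,"y": 0,"z": -1,"ax": 0,"ay": 0,"az": 0,"jaw": -0.1}]}}

```text
clock: 29.75
ee_pos: [0.5479, 0.2466, 0.2544]
orientation: [1.0, 0.018, 0.007, -0.004]
contact_force: [1.0, 1.1, -0.0]
finger_gap: 0.452
finger_force: 0.0
```

Emit:
{"method": "jog_arm", "body": {"deltas": [{"x": -0.7,"y": 0,"z": -0.1,"ax": 0,"ay": 0,"az": 0,"jaw": -0.1},{"x": -0.7,"y": 0,"z": -0.1,"ax": 0,"ay": 0,"az": 0,"jaw": -0.1},{"x": -0.7,"y": 0,"z": -0.1,"ax": 0,"ay": 0,"az": 0,"jaw": -0.1},{"x": -0.7,"y": 0,"z": -0.1,"ax": 0,"ay": 0,"az": 0,"jaw": -0.1}]}}

```text
clock: 30.15
ee_pos: [0.4602, 0.2423, 0.2587]
orientation: [1.0, 0.018, 0.001, -0.001]
contact_force: [0.8, -0.3, 0.7]
finger_gap: 0.451
finger_force: 0.0
```

```bash
python3 p.py; python3 r.py
python3 - <<'E'
from h import *
np.set_printoptions(precision=4,suppress=True)
for q in("weight_mid","pan","latch_tab","lid_handle"):
    rs=[]
    for c in("scene","side"):
        if q=="weight_mid": camera(c)
        m=models.mark_of(c,q)[:1]
        if m: rs.append(ray(c,m[0]["at"])); print(q,c,m[0])
    if len(rs)>1: print(tri(rs)[0])
E
```

```text
pan [322.1 107.6] 0.48 [0.5422 0.2478 0.078 ]
scale [332.   79.2] 0.68 [0.5672 0.2403 0.    ]
weight_mid [327.  106.9] 0.86 [0.5428 0.2441 0.078 ]
circ 326.25 99.75 52.55 [0.5479 0.2448 0.078 ]
circ 621.75 132.75 48.65 [0.5319 0.0165 0.078 ]
circ 260.25 269.25 40.25 [0.4087 0.2962 0.078 ]
30.35 [0.461 0.242 0.257] yaw 1.937584004833693 tilt z [-0.0001 -0.0002 -1.    ]
weight_mid scene {'at': [398.7, 308.5], 'p': 0.63}
weight_mid side {'at': [269.8, 189.2], 'p': 0.79}
[0.5474 0.246  0.0807]
pan scene {'at': [396.0, 311.0], 'p': 0.91}
pan side {'at': [271.4, 190.9], 'p': 0.65}
[0.5519 0.2445 0.0743]
latch_tab scene {'at': [242.4, 124.2], 'p': 0.72}
latch_tab side {'at': [306.1, 398.2], 'p': 0.79}
[ 0.4438 -0.3907  0.1233]
lid_handle scene {'at': [228.2, 180.5], 'p': 0.93}
lid_handle side {'at': [359.4, 272.2], 'p': 0.7}
[ 0.628  -0.1963  0.1925]
```

```bash
python3 -c "
from rig import manip
print(manip.close_job())"
```

```text
the job is handed in; nothing more can be done
None
```

I handed the job in at about 31 s of the 72 s allowed; the interface gave no verdict. At the last check the latch was clear at about 1.9 rad, the lid was standing open at about 1.5 rad, and the middle weight was on the pan about 5 mm from its centre with the arm touching nothing.

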